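Stand the tipped bottle up in the rack and drop the gate arm

ROBOT

A 6-joint arm with a two-finger parallel gripper is mounted at the origin on a cart in front of the work surface, level with it; the furniture and walls round the work are solid. World frame = base frame: x ahead of the robot, y to its left, z up, the work surface at z = 0. Lengths are in mm, angles in degrees, forces in N, time in s.
With the tool pointing down it reaches from about 350 to 850 mm from the base axis. Payload 8.1 kg.
Tool frame: the origin (TCP) lies midway between the tips of the shut fingers; the grasp point (between the pads) lies 19 mm behind it; z points along the fingers, y is the line along which they close (so a half turn about z gives the same grasp; the last joint's range is limited). The gripper opens to 85 mm and grips with 20 to 120 N. Pads are 22 mm wide; open, the fingers measure 114 mm over their backs; the gripper's body (76 mm by 85 mm) begins 54 mm behind the grasp point. The pads swing forward as they close: fully open they stand 13 mm farther back than shut.
Start: joints at [69.706, 7.471, 85.268, -0, 87.261, -4.893], TCP at [159.323, 578.465, 231.292] pointing down, gripper open.
Joint ranges: [-169.43, 169.43], [-51.17, 129.36], [1.28, 143.12], [-76.62, 256.62], [0, 156.53], [-152.29, 152.29]. Speed limits (degrees/s): [136.94, 136.94, 159.86, 180, 180, 180].

INTERFACE

Orientations are given as [roll, pitch, yaw] about the fixed x, y, z axes, in that order (R = Rz(yaw) Ry(pitch) Rx(roll)).
In Python, from bench import r gives the robot as it stands.
- The arm moves only by the tool apply_moves, never from a script. Its argument "steps" is a list of rows, each a list of 7 numbers: the opening, from -1 (shut) to 1 (fully open), then the shift along the tool's x, y, z in mm, then the turn, a rotation vector about the tool's x, y, z in units of 5 degrees (1.0 is 5 degrees). A call has exactly 8 rows; each row shifts and turns the commanded pose from where the row before left it, along the tool's axes as they then stand; what a row does not reach is not made up. A row lasts 1/10 s, in which the tool goes at most 50 mm and 8.59 degrees, less where a joint would pass 70% of its speed; a pose out of reach is approached as far as the arm can. A call is refused whole if a number of a shift passes 50 or a number of a turn 1, either way. A call with a gripper value outside its range is refused whole. The fingers move at their own pace and stop on an object; "squeeze" is the grip in N (left out, the last holds). Time passes only in rows, so rows that do not move let the fingers close, or fill a call up. It gives the time, the measured TCP pose, the force, the opening and the grip force at its end, in the units of the state.
- r.sense(): the state, without advancing time (a new reading comes with each control period).
- r.snapshot(name): name is "side" or "top"; returns a dict with "color" (400x640x3 uint8, blue, green, red), "depth" (400x640 float32, mm along the optical axis (not along the pixel's ray), 0 where there is no reading), "mtx" (3x3 intrinsics, pixels), "T" (4x4, takes a point from camera to world coordinates). Camera axes: x right, y down, z forward; pixel columns grow to the right and rows downward; lengths in mm; the calibration is good to about 2 mm. A picture is of the moment at which its call begins.
- r.hand_in(): hands the job in; it is judged then, once.
The state is a dict: "time": time; "joint_pos": joint angles; "qd": joint speeds; "joint_efforts": joint torques, N m; "tool_pos": TCP position; "tcp_rot": TCP orientation; "ft_force": force on the tool from outside, world axes, zero at the start; "wrist_torque": the same for the moment, N m; "finger_gap": finger opening in mm; "grip_force": force on a finger pad.
Only numpy, scipy, OpenCV 4.12 (cv2) and the standard library are available. Lean on these libraries where they do the work, as an engineer would, in place of code of your own. Each camera call takes 0.05 s, during which the arm holds its last target. There are 200 camera calls.

TASK

One of the three lens-cleaner bottles in the blue rack has tipped forward and leans out over the front rail. Stand it upright again in its gap on the rack's floor without shifting or toppling the two bottles that stand beside it, and swing the yellow gate arm at the rack's left end down until it rests in its catch.

Things in the scene. Friction and masses are not known exactly. Their poses are not given: they have to be found in the camera images.
- rack: blue sheet-metal rack fixed to the bench, 104 x 276 x 80 mm, with one straight lane along its y axis. Origin: centre of its underside; x points away from the robot to the back wall, y to its left end, z up. The right end (y = -135 mm) is closed by a wall 66 mm high; the left end is open but for the gate arm.
- lane (a point): middle of the lane's floor, at rack (1, -12, 6) mm. The lane is 78 mm wide: back wall's inner face at rack x = +40 mm (wall top at z = 66 mm), front rail's inner face at x = -38 mm. The three bottles' places are near rack y = -88, -12 and +64 mm; any of them may hold the tipped bottle.
- rail (a point): top of the front rail, at rack (-43, -12, 38) mm: a round steel bead 10 mm thick on a blue plate, from rack y = -138 to +112 mm
- bottle_a: TIPPED: white lens-cleaner bottle, blue nozzle, 85 g, 129 mm tall; round body 43 mm across up to about 75 mm above the base, tapering to the nozzle (25 mm across at 97 to 111 mm, 12 mm at its tip). Origin: centre of its base; z axis from base to nozzle. Starts with its rim on the lane floor, body on the rail, nozzle to rack -x, about 53 degrees from upright.
- bottle_b: a standing neighbour: white lens-cleaner bottle, blue nozzle, 85 g, 129 mm tall; round body 43 mm across up to about 75 mm above the base, tapering to the nozzle (25 mm across at 97 to 111 mm, 12 mm at its tip). Origin: centre of its base; z axis from base to nozzle. 
- bottle_c: the other standing neighbour: white lens-cleaner bottle, blue nozzle, 85 g, 129 mm tall; round body 43 mm across up to about 75 mm above the base, tapering to the nozzle (25 mm across at 97 to 111 mm, 12 mm at its tip). Origin: centre of its base; z axis from base to nozzle. 
- gate (a joint): angle of the gate arm, rad: 0 = closed, level in its catch (a stop), running from the hinge at the front towards rack +x; grows as it swings up; 1.1 to 1.5 at the start, at most 1.75. Round yellow bar 10 mm thick, red ball 18 mm across at its free end. Light friction (0.04 N m) holds it where it is left.
- gate_hinge (a point): hinge of the gate arm, on the bar's middle line, at rack (-46, 124, 62) mm; the hinge line is parallel to rack y
- gate_mid (a point): point on the bar's middle line 60 mm from the hinge, a good place to push; free on both sides
- gate_tip (a point): centre of the red ball at the arm's free end, 108 mm from the hinge
- catch (a point): where the bar's middle line lies in the catch when closed, 92 mm from the hinge, at rack (46, 124, 62) mm; between two upright steel prongs 14 mm apart, tops at rack z = 80 mm
Things that resemble listed ones, but are neither listed nor needed, are in the scene too. What is shaped like the bottle_c but purple or turquoise is not meant.

How it is judged:
By the outcome, as a careful person would: the job done as asked, in the order asked, and still so for the second after the job is handed in, with the robot touching nothing.
It also fails if it takes over 50 s, if anything falls off the work surface, if the arm or the gripper's body presses on something with over 40 N, if the wrist force passes 120 N, or if a joint passes its speed limit or range.

## Working session

There is one attempt and no reset: what is moved stays moved. The work goes in short steps, Python scripts to look and compute and a tool call to move; the robot and the scene stay as the last step left them, time stands still between calls to the robot, and variables do not carry over. Pictures are saved under pics/ and viewed, at most 13 in all, crops included, and the job is handed in when it is done.

Besides the shell and the picture viewer there is one more tool, called as name([rows], argument=value, ...), one row to a line, values as JSON. apply_moves: Moves the arm, as the interface text tells. Its arguments: {"type":"object","properties":{"steps":{"type":"array"},"squeeze":{"type":"number"}},"required":["steps"]}

```bash
mkdir -p pics; ls; python3 - <<'E'
from bench import r
import cv2,numpy as np
for n in("side","top"):
    s=r.snapshot(n);cv2.imwrite(f"pics/{n}0.png",s["color"]);np.savez(f"{n}0.npz",**s);print(n,s["mtx"].round(1).tolist(),s["T"].round(3).tolist())
print(r.sense())
E
```

```text
pics
side [[378.3, 0.0, 320.6], [0.0, 378.3, 203.4], [0.0, 0.0, 1.0]] [[0.999, -0.027, 0.031, 595.726], [-0.041, -0.588, 0.808, -627.152], [-0.003, -0.808, -0.589, 561.367], [0.0, 0.0, 0.0, 1.0]]
top [[444.2, 0.0, 316.4], [0.0, 444.2, 201.5], [0.0, 0.0, 1.0]] [[0.09, -0.973, 0.211, 420.73], [-0.996, -0.088, 0.018, 69.325], [0.001, -0.211, -0.977, 981.892], [0.0, 0.0, 0.0, 1.0]]
{'time': 0.1, 'joint_pos': array([ 6.97081344e+01,  7.51186581e+00,  8.53241004e+01, -2.16728840e-04,
        8.72600341e+01, -4.89235831e+00]), 'qd': array([ 0.02525576, -0.33595908, -0.1464099 , -0.01942102,  0.11666032,
       -0.06994346]), 'joint_efforts': array([ 1.05220955e-03, -5.70956504e+01, -5.01937652e+01, -2.46184900e-04,
        8.22118542e-03,  1.27292975e-05]), 'tool_pos': array([159.12962096, 578.00152026, 230.32784093]), 'tcp_rot': array([-1.79904331e+02, -7.97160797e-03,  1.64600497e+02]), 'ft_force': array([-0.38608093, -0.16980983, -0.17915519]), 'wrist_torque': array([ 0.03787577, -0.0278756 ,  0.02756181]), 'grip_force': 0.0, 'finger_gap': 85.59832996261363}
```

View pics/top0.png

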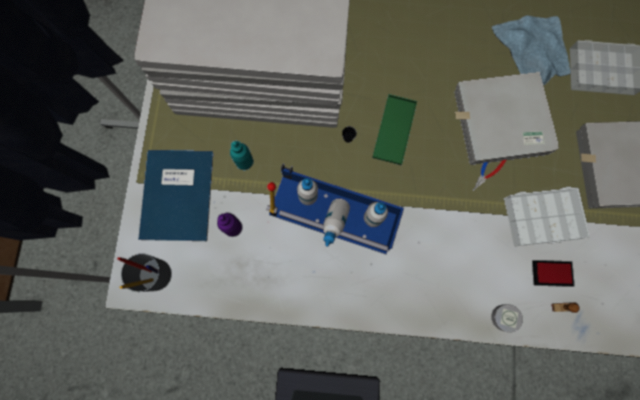

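View pics/side0.png

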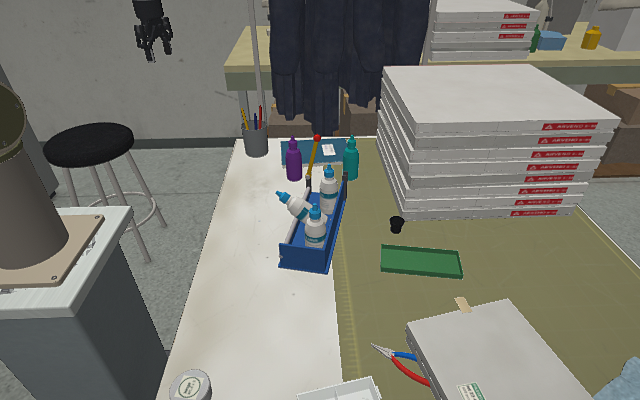

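The top view shows the blue rack around (335,212). The bottle leaning towards the robot is the white one in the middle, body (338,212) and nozzle (329,240). The standing white neighbours are at (307,188) and (376,212), and the gate's red ball is at (272,187). The purple bottle (229,224) and the turquoise one (240,154) are decoys standing outside the rack. The side view agrees: tipped nozzle at (281,195), neighbours at (328,175) and (316,213). I'll measure next and confirm in one crop.

```bash
cat > h.py <<'E'
import numpy as np,cv2
def cloud(s):
    d=s["depth"];v,u=np.indices(d.shape);K=s["mtx"]
    p=np.stack([(u-K[0,2])/K[0,0]*d,(v-K[1,2])/K[1,1]*d,d],-1)
    w=p@s["T"][:3,:3].T+s["T"][:3,3]; w[d<=0]=np.nan; return w
def ray(s,u,v):
    d=s["T"][:3,:3]@np.array([(u-s["mtx"][0,2])/s["mtx"][0,0],(v-s["mtx"][1,2])/s["mtx"][1,1],1]); return s["T"][:3,3],d
def onplane(s,u,v,z):
    o,d=ray(s,u,v); return o+d*(z-o[2])/d[2]
def two(s1,p1,s2,p2):
    o1,d1=ray(s1,*p1);o2,d2=ray(s2,*p2)
    t=np.linalg.lstsq(np.stack([d1,-d2],1),o2-o1,rcond=None)[0]
    a,b=o1+t[0]*d1,o2+t[1]*d2; return (a+b)/2,np.linalg.norm(a-b)
E
python3 - <<'E'
from h import *
top=dict(np.load("top0.npz"));side=dict(np.load("side0.npz"))
for n,s,(x0,y0,x1,y1) in(("top",top,(250,155,420,265)),("side",side,(260,125,365,285))):
    h=cv2.cvtColor(s["color"],cv2.COLOR_BGR2HSV);w=cloud(s)
    roi=np.zeros(h.shape[:2],bool);roi[y0:y1,x0:x1]=1
    masks=dict(blue=(h[...,0]>107)&(h[...,0]<125)&(h[...,1]>150)&(h[...,2]>40),noz=(h[...,0]>95)&(h[...,0]<=107)&(h[...,1]>120)&(h[...,2]>100),
      red=((h[...,0]<6)|(h[...,0]>174))&(h[...,1]>150)&(h[...,2]>100),yel=(h[...,0]>12)&(h[...,0]<28)&(h[...,1]>150)&(h[...,2]>100))
    for k,m in masks.items():
        m=(m&roi).astype(np.uint8);c,l,st,ce=cv2.connectedComponentsWithStats(m)
        for i in range(1,c):
            if st[i,4]>=8:
                q=w[l==i];q=q[~np.isnan(q[:,0])]
                print(n,k,st[i].tolist(),ce[i].round(1),np.median(q,0).round(0) if len(q) else None,q[:,2].max().round(0) if len(q) else None)
    if n=="top":
      m=masks["blue"]&roi
      q=w[m&~np.isnan(w[...,0])]
      for lo,hi in((-5,12),(12,32),(32,45),(45,58),(58,75)):
        z=q[(q[:,2]>lo)&(q[:,2]<hi)]
        if len(z)>5:
            R=cv2.minAreaRect(z[:,:2].astype(np.float32));print(lo,hi,len(z),R,z[:,2].mean())
    cv2.imwrite(f"pics/{n}c.png",cv2.resize(s["color"][y0:y1,x0:x1],None,fx=4 if n=="top" else 3.7,fy=4 if n=="top" else 3.7,interpolation=cv2.INTER_CUBIC))
a=cv2.imread("pics/topc.png");b=cv2.imread("pics/sidec.png");a=cv2.resize(a,(420,272+0));H=592
c=np.zeros((592,810-10,3),np.uint8);b=b[:592];c[:a.shape[0],:420]=a;b=b[:,:380];c[:b.shape[0],420:420+b.shape[1]]=b;cv2.imwrite("pics/both.png",c)
E
```

```text
top blue [275, 169, 128, 79, 3308] [336.4 208.5] [618.  42.   7.] 70.0
top blue [339, 236, 47, 17, 79] [362. 244.] [545. -22.   6.] 10.0
top noz [302, 178, 10, 12, 76] [305.9 183.7] [639. 109. 121.] 137.0
top noz [375, 202, 10, 12, 90] [379.2 207.8] [603. -40. 121.] 137.0
top noz [324, 232, 10, 14, 91] [328.2 237.9] [539.  55.  95.] 102.0
top red [267, 183, 8, 8, 47] [270.7 186.2] [616. 171. 174.] 178.0
top yel [270, 196, 4, 17, 25] [271.3 206.1] [593. 177.  78.] 136.0
-5 12 2545 ((605.9338989257812, 47.97184753417969), (270.3297424316406, 90.9722900390625), 76.353759765625) 6.175928409900315
12 32 187 ((613.4485473632812, 41.40391540527344), (261.8163757324219, 87.29096984863281), 79.73368072509766) 22.193740972519436
32 45 136 ((643.6990966796875, 27.3123779296875), (275.54425048828125, 73.6030502319336), 60.092960357666016) 39.003132385514846
45 58 164 ((613.1171875, 44.692527770996094), (265.5936584472656, 78.45411682128906), 75.36521911621094) 51.85400882825692
58 75 345 ((642.67626953125, 23.89093017578125), (278.2799072265625, 81.88231658935547), 58.75273895263672) 64.70265909
[... 591 characters left out ...]
.8 196.1] [541.  47.  92.] 101.0
side noz [315, 195, 5, 6, 15] [317.1 197.6] [617. 158.   7.] 9.0
side noz [309, 202, 12, 18, 140] [314.5 211.6] [607. -49. 119.] 136.0
side noz [327, 213, 8, 18, 42] [329.6 222.7] [639.   7.  65.] 68.0
side noz [297, 223, 8, 22, 68] [300.8 231.8] [577.  31.   7.] 9.0
side noz [332, 231, 5, 13, 19] [334.3 237.1] [650.   7.   6.] 8.0
side noz [294, 237, 4, 5, 11] [295.5 238.8] [566.   4.   7.] 8.0
side noz [285, 242, 10, 5, 16] [290.6 244.1] [557. -79.  65.] 67.0
side noz [320, 247, 6, 4, 9] [322.8 248.4] [621. -96.  66.] 67.0
side red [314, 134, 7, 8, 41] [316.7 137.4] [619. 165. 172.] 178.0
side yel [306, 142, 12, 35, 128] [311.7 158.5] [606. 170. 114.] 160.0
```

View pics/topc.png

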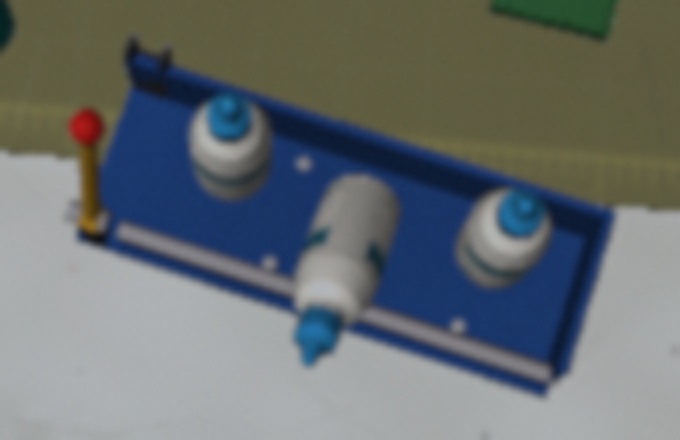

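View pics/sidec.png

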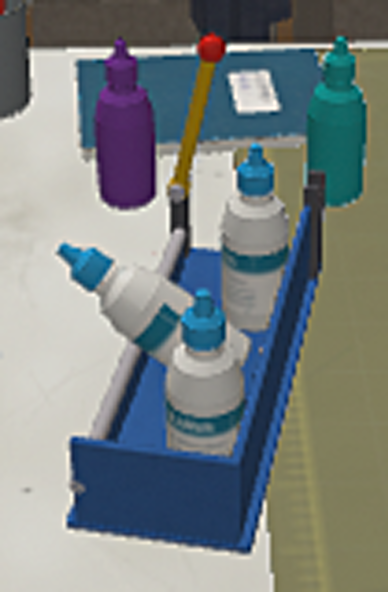

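The crops confirm it: the white bottle leaning over the rail sits between two upright white ones. The gate is the yellow bar at the rack's left end, pointing up. Next come the rack frame and the bottle axes.

```bash
python3 - <<'E'
from h import *
top=dict(np.load("top0.npz"));side=dict(np.load("side0.npz"))
wt=cloud(top);ht=cv2.cvtColor(top["color"],cv2.COLOR_BGR2HSV)
ws=cloud(side);hs=cv2.cvtColor(side["color"],cv2.COLOR_BGR2HSV)
# bead: gray pixels z 30..44 near line
def box(w,h,zlo,zhi,hm): 
    with np.errstate(invalid='ignore'): return (w[...,2]>zlo)&(w[...,2]<zhi)&hm&(w[...,0]>500)&(w[...,0]<720)&(w[...,1]>-130)&(w[...,1]<220)
for n,w,h in(("top",wt,ht),("side",ws,hs)):
    q=w[box(w,h,30,46,h[...,1]<90)]
    # RANSAC-ish: fitLine robust
    yaw=np.radians(-13.6);ex=np.array([np.cos(yaw),np.sin(yaw)]);p=q[:,:2]@ex
    hist,e=np.histogram(p,bins=np.arange(500,640,4));c=e[hist.argmax()]+2
    q=q[abs(p-c)<8]
    vx,vy,x0,y0=cv2.fitLine(q[:,:2].astype(np.float32),cv2.DIST_HUBER,0,.01,.01).ravel()
    t=(q[:,:2]-[x0,y0])@[vx,vy]
    print(n,"bead",len(q),np.degrees(np.arctan2(vx,vy)),(np.array([x0,y0])+np.outer([t.min(),t.max()],[vx,vy])).round(1).tolist(),np.percentile(q[:,2],[50,95]))
    q=w[box(w,h,60,70,(h[...,0]>100)&(h[...,0]<125)&(h[...,1]>120))]
    print(n,"topz",np.median(q[:,2]))
    ey=np.array([-ex[1],ex[0]]);  
    # back wall top: farthest along ex
    p=q[:,:2]@ex;tq=q[:,:2]@ey
    b=q[(p>np.percentile(p,60)-6)]
    vx,vy,x0,y0=cv2.fitLine(b[:,:2].astype(np.float32),cv2.DIST_HUBER,0,.01,.01).ravel()
    print(n,"back",len(b),np.degrees(np.arctan2(vx,vy)),x0,y0,"px",np.percentile(p,[0,10,50,90,100]).round(1),"ty",np.percentile(tq,[0,2,50,98,100]).round(1))
    # bead px
    # white bottle body / nozzle clusters
C=lambda *a:two(top,a[0],side,a[1])
print("nozA",C((328.2,237.9),(282.8,196.1)),"nozB",C((305.9,183.7),(328.6,171.5)),"nozC",C((379.2,207.8),(314.5,211.6)),"ball",C((270.7,186.2),(316.7,137.4)))
for u,v in((279.5,212.5),(387,248.5)):print("bead end",onplane(top,u,v,38))
E
```

```text
top bead 446 13.584751 [[535.2, -77.5], [598.0, 182.4]] [36.99452468 40.04550011]
top topz 65.41341723863809
top back 300 13.643518 645.7936 16.805897 px [538.3 573.2 623.2 625.7 628.4] ty [ 52.1  52.7 151.2 315.8 321.1]
side bead 209 13.491676 [[537.3, -80.9], [598.7, 175.1]] [37.20021942 40.21548605]
side topz 65.54386996463654
side back 236 13.793195 645.9781 4.367728 px [538.8 559.3 624.1 628.7 629.4] ty [ 47.   48.5  63.7 285.8 298.5]
nozA (array([539.99748235,  54.80549092,  86.72420604]), np.float64(0.9955131740403891)) nozB (array([642.69905927, 109.39292176, 113.28570121]), np.float64(0.4769164557468732)) nozC (array([606.31012974, -40.77503487, 114.28493495]), np.float64(0.611067989109351)) ball (array([618.0898591 , 172.64173028, 167.87782512]), np.float64(0.7803243773014679))
bead end [592.5687857  163.60561757  38.        ]
bead end [535.65993959 -72.28542623  38.        ]
```

apply_moves([
  [0.3,-24.6,-25.5,-1.8,0,0,0],
  [0.3,-24.6,-25.5,-1.8,0,0,0],
  [0.3,-24.6,-25.5,-1.8,0,0,0],
  [0.3,-24.6,-25.5,-1.8,0,0,0],
  [0.3,-24.6,-25.5,-1.8,0,0,0],
  [0.3,-24.6,-25.5,-1.8,0,0,0],
  [0.3,-24.6,-25.5,-1.8,0,0,0],
  [0.3,-24.6,-25.5,-1.8,0,0,0],
])

```text
time: 0.9
tool_pos: [295.1, 328.1, 245.4]
tcp_rot: [-180.0, -0.0, 164.6]
ft_force: [1.5, -0.1, 0.6]
finger_gap: 55.7
grip_force: 0.0
```

apply_moves([
  [0.3,-24.6,-25.5,-1.8,0,0,0],
  [0.3,-24.6,-25.5,-1.8,0,0,0],
  [0.3,-24.6,-25.5,-1.8,0,0,0],
  [0.3,-24.6,-25.5,-1.8,0,0,0],
  [0.3,-24.6,-25.5,-1.8,0,0,0],
  [0.3,-24.6,-25.5,-1.8,0,0,0],
  [0.3,-24.6,-25.5,-1.8,0,0,0],
  [0.3,-24.6,-25.5,-1.8,0,0,-0.36],
])

```text
time: 1.7
tool_pos: [430.7, 79.2, 259.8]
tcp_rot: [-180.0, -0.0, 166.4]
ft_force: [0.6, 0.1, -0.1]
finger_gap: 55.8
grip_force: 0.0
```

apply_moves([
  [0.3,0,0,0,0,-1,0],
  [0.3,0,0,0,0,-1,0],
  [0.3,0,0,0,0,-1,0],
  [0.3,0,0,0,0,-1,0],
  [0.3,0,0,0,0,-1,0],
  [0.3,0,0,0,0,-1,0],
  [0.3,0,0,0,0,-1,0],
  [0.3,0,0,0,0,-1,0],
])

```text
time: 2.5
tool_pos: [450.2, 92.9, 258.1]
tcp_rot: [-178.9, 39.3, 166.5]
ft_force: [0.6, -0.5, -0.1]
finger_gap: 55.4
grip_force: 0.0
```

```bash
cat >> h.py <<'E'
from scipy.spatial.transform import Rotation as Ro
YAW=-13.6;RR=Ro.from_euler('z',YAW,degrees=True).as_matrix();O=np.array([609.9,48,0])
w2r=lambda p:RR.T@(np.array(p)-O)
r2w=lambda p:RR@np.array(p)+O
def Rt(phi): # tool rotation: pitch phi deg about rack y from straight-down (neg = fingers point away from robot)
    z=np.array([-np.sin(np.radians(phi)),0,-np.cos(np.radians(phi))]);y=np.array([0,1.,0])
    return RR@np.stack([np.cross(y,z),y,z],1)
def go(st,p_rack,phi):
    R=Ro.from_euler('xyz',st['tcp_rot'],degrees=True).as_matrix()
    print("at rack",w2r(st['tool_pos']).round(1),"world",st['tool_pos'].round(1),"rot",st['tcp_rot'].round(1),"t",st['time'],"gap",st['finger_gap'],"F",st['ft_force'].round(1),"q",st['joint_pos'].round(0))
    print("shift",(R.T@(r2w(p_rack)-st['tool_pos'])).round(1),"turn/5deg",(Ro.from_matrix(R.T@Rt(phi)).as_rotvec(degrees=True)/5).round(2))
E
python3 - <<'E'
from bench import r
from h import *
top=dict(np.load("top0.npz"))
for u,v,z in((340,200,38),(326.7,245.5,97)):print(w2r(onplane(top,u,v,z)).round(1))
go(r.sense(),[-115.7,-10,121.5],-53.5)
E
```

```text
[24.3 -7.  38. ]
[-85.9 -11.8  97. ]
at rack [-165.8    6.1  258.1] world [450.2  92.9 258.1] rot [-178.9   39.3  166.5] t 2.5 gap 55.42552747238238 F [ 0.6 -0.5 -0.1] q [ 23. -51. 136. -26.  65. -48.]
shift [ 47.7 -13.6 137.7] turn/5deg [-0.21 -2.84  0.04]
```

```bash
python3 - <<'E'
from bench import r
from h import *
go(r.sense(),[-98,-10,125],-38)
E
```

```text
at rack [-165.8    6.1  258.1] world [450.2  92.9 258.1] rot [-178.9   39.3  166.5] t 2.5 gap 55.42552747238238 F [ 0.6 -0.5 -0.1] q [ 23. -51. 136. -26.  65. -48.]
shift [ 31.8 -13.4 146.2] turn/5deg [-0.21  0.26  0.01]
```

apply_moves([
  [0.3,5.3,-2.2,20,0,0,0],
  [0.3,5.3,-2.2,20,0,0,0],
  [0.3,5.3,-2.2,20,0,0,0],
  [0.3,5.3,-2.2,20,0,0,0],
  [0.3,5.3,-2.2,20,0,0,0],
  [0.3,5.3,-2.2,20,0,0,0],
  [0.3,0,0,0,-0.21,0.26,0],
  [0.3,0,0,0,0,0,0],
])

```text
time: 3.3
tool_pos: [496.2, 65.7, 146.0]
tcp_rot: [180.0, 37.8, 166.4]
ft_force: [0.2, -0.8, 0.1]
finger_gap: 55.5
grip_force: 0.0
```

```bash
python3 - <<'E'
from bench import r
from h import *
go(r.sense(),[-98,-10,125],-38)
E
```

```text
at rack [-114.7   -9.5  146. ] world [496.2  65.7 146. ] rot [180.   37.8 166.4] t 3.3 gap 55.47199684950696 F [ 0.2 -0.8  0.1] q [ 13. -39. 140. -23.  46. -52.]
shift [-0.3 -0.5 26.8] turn/5deg [ 0.01 -0.03 -0.  ]
```

apply_moves([
  [0.3,0,-0.5,15,0,0,0],
  [0.3,0,0,15,0,0,0],
  [0.3,0,0,15,0,0,0],
  [0.3,0,0,15,0,0,0],
  [0.3,0,0,10,0,0,0],
  [0.3,0,0,10,0,0,0],
  [0.3,0,0,0,0,0,0],
  [0.3,0,0,0,0,0,0],
])

```text
time: 4.1
tool_pos: [544.3, 54.5, 84.3]
tcp_rot: [179.9, 38.0, 166.4]
ft_force: [0.2, 0.4, -0.3]
finger_gap: 55.6
grip_force: 0.0
```

```bash
python3 - <<'E'
from bench import r
from h import *
go(r.sense(),[-54,-10,68],-38)
s=r.snapshot("side");cv2.imwrite("pics/s2.png",cv2.resize(s["color"][100:290,200:400],None,fx=3,fy=3,interpolation=cv2.INTER_CUBIC))
E
```

```text
at rack [-65.3  -9.1  84.3] world [544.3  54.5  84.3] rot [179.9  38.  166.4] t 4.1 gap 55.618026493242326 F [ 0.2  0.4 -0.3] q [ 10. -22. 137. -27.  32. -48.]
shift [ 1.1 -0.9 19.8] turn/5deg [ 0.02 -0.01  0.  ]
```

View pics/s2.png

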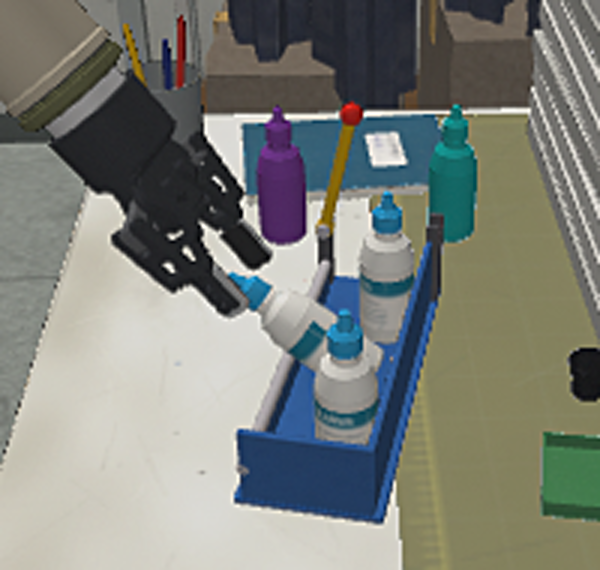

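The open fingers straddle the tipped nozzle, with tips near (235,305) and (258,258) in the crop and the nozzle at (250,290). Next I advance 20 mm and close.

apply_moves([
  [0.3,0.5,-0.5,10,0,0,0],
  [0.3,0.5,-0.4,10,0,0,0],
  [0.3,0,0,0,0,0,0],
  [-0.6,0,0,0,0,0,0],
  [-0.6,0,0,0,0,0,0],
  [-0.6,0,0,0,0,0,0],
  [-0.6,0,0,0,0,0,0],
  [-0.6,0,0,0,0,0,0],
], squeeze=45)

```text
time: 4.95
tool_pos: [555.7, 51.0, 68.2]
tcp_rot: [179.9, 38.0, 166.4]
ft_force: [-0.9, 1.4, 1.4]
finger_gap: 25.2
grip_force: 39.4
```

```bash
python3 - <<'E'
from bench import r
from h import *
st=r.sense();print(st['grip_force']);go(st,[-54,-10,68],-38)
E
```

```text
39.35965190583374
at rack [-53.4  -9.9  68.2] world [555.7  51.   68.2] rot [179.9  38.  166.4] t 4.95 gap 25.23930493990602 F [-0.9  1.4  1.4] q [  9. -17. 135. -28.  29. -47.]
shift [ 0.6 -0.1 -0.2] turn/5deg [0.02 0.   0.  ]
```

apply_moves([
  [-0.6,-0.4,0,-4.2,0,0,0],
  [-0.6,-0.4,0,-4.2,0,0,0],
  [-0.6,-0.4,0,-4.2,0,0,0],
  [-0.6,-0.4,0,-4.2,0,0,0],
  [-0.6,-4.66,0,-1.46,0,0.67,0],
  [-0.6,-4.66,0,-1.46,0,0.67,0],
  [-0.6,-4.66,0,-1.46,0,0.67,0],
  [-0.6,-4.66,0,-1.46,0,0.67,0],
])

```text
time: 5.75
tool_pos: [558.6, 50.3, 97.6]
tcp_rot: [179.9, 24.5, 166.5]
ft_force: [1.0, -0.2, -1.1]
finger_gap: 24.4
grip_force: 39.7
```

apply_moves([
  [-0.6,-4.66,0,-1.46,0,0.67,0],
  [-0.6,-4.66,0,-1.46,0,0.67,0],
  [-0.6,-4.66,0,-1.46,0,0.67,0],
  [-0.6,-4.66,0,-1.46,0,0.67,0],
  [-0.6,-4.66,0,-1.46,0,0.67,0],
  [-0.6,-4.66,0,-1.46,0,0.67,0],
  [-0.6,0,0,0,0,0,0],
  [-0.6,0,0,0,0,0,0],
])

```text
time: 6.55
tool_pos: [582.2, 44.3, 112.8]
tcp_rot: [179.9, 4.5, 166.5]
ft_force: [-1.0, 1.5, -2.0]
finger_gap: 24.4
grip_force: 39.7
```

```bash
python3 - <<'E'
from bench import r
from h import *
st=r.sense();print(st['grip_force']);go(st,[0.8,-12,110],15.5)
s=r.snapshot("side");cv2.imwrite("pics/s3.png",cv2.resize(s["color"][100:290,200:400],None,fx=3,fy=3,interpolation=cv2.INTER_CUBIC))
E
```

```text
39.746088800020516
at rack [-26.  -10.1 112.8] world [582.2  44.3 112.8] rot [179.9   4.5 166.5] t 6.55 gap 24.362360878896805 F [-1.   1.5 -2. ] q [ -0.   6. 100.  -1.  70. -76.]
shift [-26.5  -1.9   4.9] turn/5deg [0.01 4.   0.01]
```

View pics/s3.png

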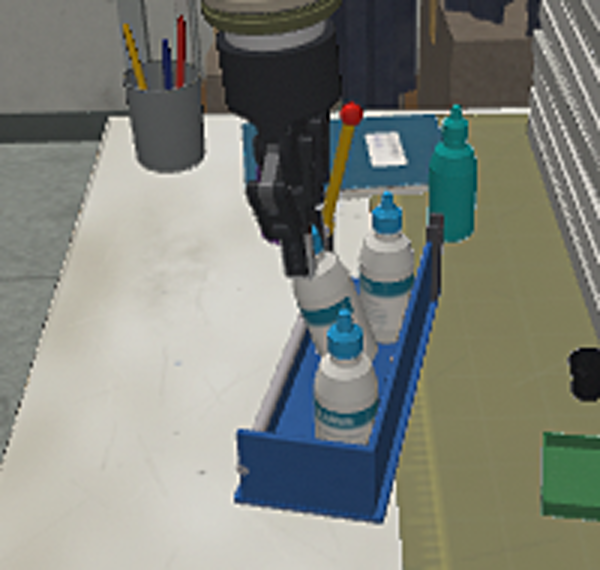

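The bottle is held by its collar at (310,240), clear of the rail and about 20° from upright. Next I finish the turn.

apply_moves([
  [-0.6,-4.66,-0.3,-1.46,0,0.67,0],
  [-0.6,-4.66,-0.3,-1.46,0,0.67,0],
  [-0.6,-4.66,-0.3,-1.46,0,0.67,0],
  [-0.6,-4.66,-0.3,-1.46,0,0.67,0],
  [-0.6,-4.66,0,-1.46,0,0.67,0],
  [-0.6,-4.66,0,-1.46,0,0.66,0],
  [-0.6,0,0,0,0,0,0],
  [-0.6,0,0,0,0,0,0],
])

```text
time: 7.4
tool_pos: [609.1, 36.7, 119.2]
tcp_rot: [180.0, -15.5, 166.5]
ft_force: [-0.5, 0.9, -2.0]
finger_gap: 24.1
grip_force: 39.8
```

```bash
python3 - <<'E'
from bench import r
from h import *
st=r.sense();print(st['grip_force']);go(st,[0.8,-11,92],15.5)
S={n:r.snapshot(n) for n in("side","top")}
im=[cv2.resize(S["side"]["color"][130:290,255:375],None,fx=3.7,fy=3.7,interpolation=cv2.INTER_CUBIC)]
cv2.imwrite("pics/s4.png",im[0]);np.savez("s4.npz",**S["side"])
# body A tilt in side view: white rows edges
h=cv2.cvtColor(S["side"]["color"],cv2.COLOR_BGR2HSV);w=cloud(S["side"])
with np.errstate(invalid='ignore'): m=(h[...,1]<60)&(h[...,2]>90)
q=w[m&~np.isnan(w[...,0])];p=(q-O)@RR
p=p[(abs(p[:,1]+11-0)<32)&(p[:,0]>-30)&(p[:,0]<39)&(p[:,2]>10)&(p[:,2]<95)]
for z in range(10,95,8):
    k=p[(p[:,2]>=z)&(p[:,2]<z+8)]
    if len(k)>3: print(z+4,len(k),k[:,0].min().round(1),k[:,0].max().round(1),k[:,0].mean().round(1),k[:,1].mean().round(1))
E
```

```text
39.77302924962714
at rack [  1.8 -11.2 119.2] world [609.1  36.7 119.2] rot [180.  -15.5 166.5] t 7.4 gap 24.05018008886734 F [-0.5  0.9 -2. ] q [ -3.  28.  74.   3.  93. -80.]
shift [-6.3  0.1 26.5] turn/5deg [ 0.   -0.01  0.02]
38 8 23.8 26.8 25.2 -16.9
46 9 -11.6 26.9 21.0 -17.1
54 21 -11.3 26.9 16.8 -21.6
62 18 -11.4 27.1 19.1 -21.8
70 22 -14.5 27.3 13.1 -22.6
78 27 -13.9 27.2 12.7 -22.1
86 4 25.3 27.1 26.6 -14.9
94 15 -13.8 27.0 8.9 -24.0
```

View pics/s4.png

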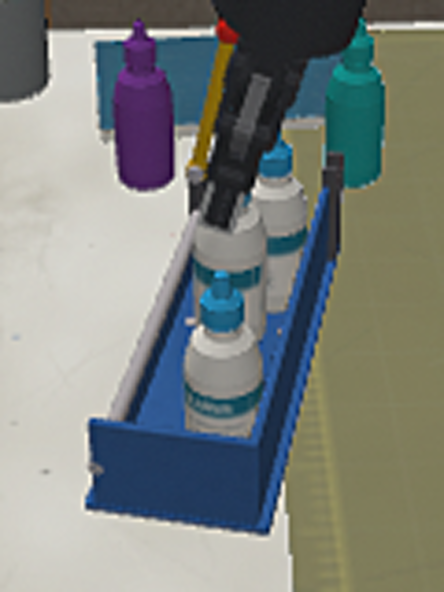

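The bottle is upright in the gripper, its right edge constant at x≈27 over its height. It hovers about 30 mm over the floor between its neighbours. Next I lower it.

apply_moves([
  [-0.6,-1.07,0,3.85,0,0,0],
  [-0.6,-1.07,0,3.85,0,0,0],
  [-0.6,-1.07,0,3.85,0,0,0],
  [-0.6,-1.07,0,3.85,0,0,0],
  [-0.6,-1.07,0,3.85,0,0,0],
  [-0.6,-1.07,0,3.85,0,0,0],
  [-0.6,0,0,0,0,0,0],
  [-0.6,0,0,0,0,0,0],
])

```text
time: 8.3
tool_pos: [609.4, 36.5, 95.7]
tcp_rot: [179.9, -15.6, 166.5]
ft_force: [-0.1, 0.3, -1.0]
finger_gap: 23.7
grip_force: 39.8
```

apply_moves([
  [-0.6,-0.27,0,0.96,0,0,0],
  [-0.6,0,0,0,0,0,0],
  [-0.6,-0.27,0,0.96,0,0,0],
  [-0.6,0,0,0,0,0,0],
  [-0.6,-0.27,0,0.96,0,0,0],
  [-0.6,0,0,0,0,0,0],
  [-0.6,0,0,0,0,0,0],
  [-0.6,0,0,0,0,0,0],
])

```text
time: 9.1
tool_pos: [609.9, 36.6, 93.6]
tcp_rot: [179.9, -15.5, 166.5]
ft_force: [-0.6, 0.0, 5.2]
finger_gap: 24.3
grip_force: 41.7
```

```bash
python3 - <<'E'
from bench import r
from h import *
st=r.sense();print(st['grip_force'],st['wrist_torque']);go(st,[0.8,-11,89.5],15.5)
E
```

```text
41.71545343240723 [0.06272924 0.27932998 0.00997919]
at rack [  2.7 -11.1  93.6] world [609.9  36.6  93.6] rot [179.9 -15.5 166.5] t 9.1 gap 24.27024685907148 F [-0.6  0.   5.2] q [ -3.  29.  75.   3.  91. -80.]
shift [0.7 0.1 4.4] turn/5deg [ 0.01 -0.01  0.02]
```

apply_moves([
  [-0.36,0,0,0,0,0,0],
  [-0.28,0,0,0,0,0,0],
  [-0.2,0,0,0,0,0,0],
  [-0.1,0,0,0,0,0,0],
  [0.0,0,0,0,0,0,0],
  [0.15,0,0,0,0,0,0],
  [0.15,0,0,0,0,0,0],
  [0.15,0,0,0,0,0,0],
])

```text
time: 9.9
tool_pos: [609.5, 36.5, 92.8]
tcp_rot: [179.9, -15.6, 166.5]
ft_force: [0.7, 0.1, -0.1]
finger_gap: 49.2
grip_force: 0.0
```

apply_moves([
  [0.15,0,0,-5,0,0,0],
  [0.15,0,0,-10,0,0,0],
  [0.15,0,0,-15,0,0,0],
  [0.15,0,0,-20,0,0,0],
  [0.15,0,0,-25,0,0,0],
  [0.15,0,0,-30,0,0,0],
  [0.15,0,0,-30,0,0,0],
  [0.15,0,0,-10,0,0,0],
])

```text
time: 10.7
tool_pos: [649.7, 26.9, 238.1]
tcp_rot: [179.9, -15.1, 166.5]
ft_force: [1.3, 0.0, 0.2]
finger_gap: 49.2
grip_force: 0.0
```

```bash
python3 - <<'E'
from bench import r
from h import *
go(r.sense(),[-20,60,260],0)
S={n:r.snapshot(n) for n in("side","top")}
np.savez("s5.npz",**S["side"])
cv2.imwrite("pics/s5.png",cv2.resize(S["side"]["color"][130:290,255:375],None,fx=3.7,fy=3.7,interpolation=cv2.INTER_CUBIC))
s0=dict(np.load("side0.npz"))
for nm,s in(("start",s0),("now",S["side"])):
    h=cv2.cvtColor(s["color"],cv2.COLOR_BGR2HSV)
    m=((h[...,0]>95)&(h[...,0]<=107)&(h[...,1]>120)&(h[...,2]>100)).astype(np.uint8);m[:160]=0;m[235:]=0;m[:,:270]=0;m[:,345:]=0
    c,l,st,ce=cv2.connectedComponentsWithStats(m);w=cloud(s)
    for i in range(1,c):
        if st[i,4]>=25: print(nm,st[i].tolist(),ce[i].round(1),w2r(np.nanmedian(w[l==i],0)).round(1))
E
```

```text
at rack [ 43.7 -11.2 238.1] world [649.7  26.9 238.1] rot [179.9 -15.1 166.5] t 10.7 gap 49.23958170974316 F [1.3 0.  0.2] q [ -4.  30.  58.   3. 106. -80.]
shift [67.1 71.3 -4.3] turn/5deg [ 0.03 -3.03  0.02]
start [314, 160, 29, 3, 54] [325.5 160.5] [-31.8 287.9  13.3]
start [324, 164, 10, 14, 99] [328.6 171.5] [ 20.1  57.6 119. ]
start [276, 191, 14, 12, 98] [282.8 196.1] [-67.  -17.4  92.5]
start [309, 202, 12, 18, 140] [314.5 211.6] [ 20.  -94.7 119.3]
start [327, 213, 8, 18, 42] [329.6 222.7] [ 38.3 -32.8  64.9]
start [297, 223, 8, 12, 47] [300.4 228.6] [-30.  -17.9   6.7]
now [314, 160, 29, 3, 54] [325.5 160.5] [-32.1 288.7  13.3]
now [324, 164, 10, 14, 99] [328.6 171.5] [ 20.   58.1 119.2]
now [312, 181, 10, 15, 110] [316.6 189.2] [  7.9 -16.6 119.2]
now [309, 203, 12, 17, 138] [314.4 212.1] [ 18.9 -95.3 119. ]
now [296, 213, 11, 22, 70] [301.2 225.8] [-31.7 -10.3   6.4]
now [327, 216, 6, 15, 29] [329.1 223.3] [ 42.6 -51.1  65.1]
```

View pics/s5.png

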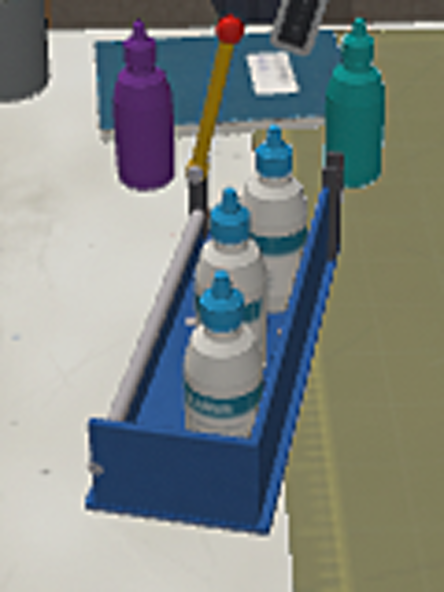

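All three bottles stand. The righted one is at rack (8,-17), nozzle height 119 like its neighbours, whose nozzles have not moved by more than 1 mm. Now the gate: shut the fingers, stand in front of the bar, then sweep it down.

apply_moves([
  [-1,0,0,0,0,-1,0],
  [-1,0,0,0,0,-1,0],
  [-1,0,0,0,0,-1,0],
  [-1,24.7,27.8,0,0,0,0],
  [-1,24.7,27.8,0,0,0,0],
  [-1,24.7,27.8,0,0,0,0],
  [-1,24.7,27.8,0,0,0,0],
  [-1,24.7,27.8,0,0,0,0],
])

```text
time: 11.6
tool_pos: [557.7, 192.2, 231.8]
tcp_rot: [-180.0, -0.7, 166.5]
ft_force: [0.2, 1.2, -0.6]
finger_gap: -0.1
grip_force: 0.0
```

apply_moves([
  [-1,0,0,25,0,0,0],
  [-1,0,0,25,0,0,0],
  [-1,0,0,25,0,0,0],
  [-1,0,0,20,0,0,0],
  [-1,0,0,15,0,0,0],
  [-1,0,0,0,0,0,0],
  [-1,0,0,0,0,0,0],
  [-1,0,0,0,0,0,0],
])

```text
time: 12.4
tool_pos: [559.6, 191.8, 125.3]
tcp_rot: [179.9, -0.5, 166.5]
ft_force: [0.4, -0.5, 0.2]
finger_gap: -0.1
grip_force: 0.0
```

```bash
python3 - <<'E'
from bench import r
from h import *
go(r.sense(),[-60,128,126],0)
s=r.snapshot("side");cv2.imwrite("pics/s6.png",cv2.resize(s["color"][90:290,240:390],None,fx=3,fy=3,interpolation=cv2.INTER_CUBIC))
E
```

```text
at rack [-82.7 128.  125.3] world [559.6 191.8 125.3] rot [179.9  -0.5 166.5] t 12.4 gap -0.10043341335963013 F [ 0.4 -0.5  0.2] q [ 14.  11.  93.   0.  77. -63.]
shift [-22.7  -0.   -0.9] turn/5deg [ 0.02 -0.1   0.01]
```

View pics/s6.png

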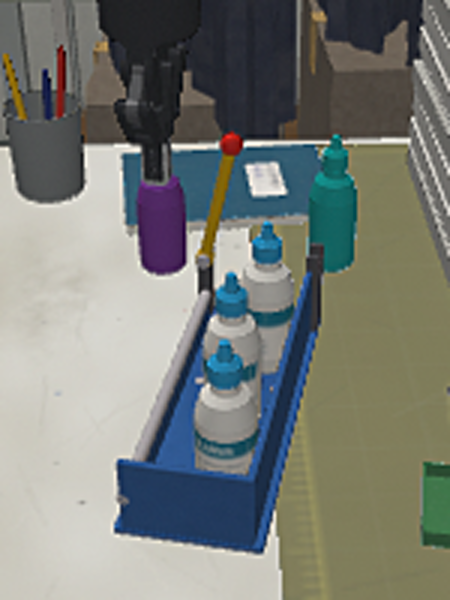

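The shut fingers stand in front of (robot side of) the yellow bar: tips at (155,180), bar from (205,255) to ball (231,143), path clear. Next I sweep.

apply_moves([
  [-1,-12,0,-0.5,0,0,0],
  [-1,-12,0,-0.5,0,0,0],
  [-1,-11.4,0,0,0,0,0],
  [-1,-9.2,0,2.8,0,0,0],
  [-1,-9.3,0,2.8,0,0,0],
  [-1,-7.1,0,4.6,0,0,0],
  [-1,-7.2,0,4.7,0,0,0],
  [-1,-5.6,0,6.3,0,0,0],
])

```text
time: 13.25
tool_pos: [630.9, 174.3, 102.5]
tcp_rot: [179.9, -0.6, 166.5]
ft_force: [0.3, 0.6, -0.2]
finger_gap: 0.0
grip_force: 0.3
```

apply_moves([
  [-1,-5.7,0,6.4,0,0,0],
  [-1,-3.8,0,7.6,0,0,0],
  [-1,-3.9,0,7.6,0,0,0],
  [-1,-2,0,6,0,0,0],
  [-1,-1.5,0,5,0,0,0],
  [-1,0,0,0,0,0,0],
  [-1,0,0,0,0,0,0],
  [-1,0,0,0,0,0,0],
])

```text
time: 14.05
tool_pos: [646.6, 170.8, 70.7]
tcp_rot: [179.9, -0.5, 166.5]
ft_force: [1.1, 0.0, 0.3]
finger_gap: -0.0
grip_force: 0.0
```

```bash
python3 - <<'E'
from bench import r
from h import *
go(r.sense(),[8,128,67],0)
s=r.snapshot("side");cv2.imwrite("pics/s7.png",cv2.resize(s["color"][90:290,240:390],None,fx=3,fy=3,interpolation=cv2.INTER_CUBIC))
h=cv2.cvtColor(s["color"],cv2.COLOR_BGR2HSV);m=((h[...,0]<6)|(h[...,0]>174))&(h[...,1]>150)&(h[...,2]>100);m[:125]=0;m[250:]=0;m[:,:300]=0;m[:,380:]=0
print(np.argwhere(m).mean(0) if m.any() else None,m.sum(),w2r(np.nanmedian(cloud(s)[m],0)) if m.any() else 0)
E
```

```text
at rack [  6.8 128.   70.7] world [646.6 170.8  70.7] rot [179.9  -0.5 166.5] t 14.05 gap -0.010810492389838559 F [1.1 0.  0.3] q [ 10.  25.  81.   0.  74. -66.]
shift [-1.2  0.   3.7] turn/5deg [ 0.02 -0.11  0.02]
[179. 351.] 35 [ 64.21917822 116.10538587  68.24625774]
```

View pics/s7.png

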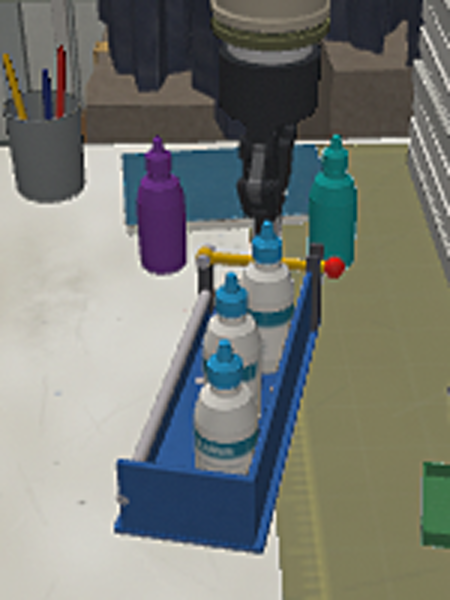

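The bar now lies almost level, ball at (335,267) with its centre a few mm high. I press the rest down in small steps, watching the force.

apply_moves([
  [-1,0,0,1.5,0,0,0],
  [-1,0,0,1,0,0,0],
  [-1,0,0,1,0,0,0],
  [-1,0,0,0,0,0,0],
  [-1,0,0,0.5,0,0,0],
  [-1,0,0,0,0,0,0],
  [-1,0,0,0,0,0,0],
  [-1,0,0,0,0,0,0],
])

```text
time: 14.9
tool_pos: [646.6, 170.7, 66.8]
tcp_rot: [179.9, -0.5, 166.5]
ft_force: [-2.0, -0.3, 5.3]
finger_gap: -0.0
grip_force: 2.7
```

apply_moves([
  [-1,0,0,0.5,0,0,0],
  [-1,0,0,0,0,0,0],
  [-1,0,0,0.5,0,0,0],
  [-1,0,0,0,0,0,0],
  [-1,0,0,0,0,0,0],
  [-1,0,0,0,0,0,0],
  [-1,0,0,0,0,0,0],
  [-1,0,0,0,0,0,0],
])

```text
time: 15.7
tool_pos: [646.7, 170.8, 66.5]
tcp_rot: [179.9, -0.5, 166.5]
ft_force: [-3.8, -0.6, 10.2]
finger_gap: 0.2
grip_force: 4.9
```

apply_moves([
  [-1,0,0,-5,0,0,0],
  [-1,0,0,-15,0,0,0],
  [-1,0,0,-30,0,0,0],
  [-1,0,0,-40,0,0,0],
  [-1,0,0,-40,0,0,0],
  [-1,0,0,-30,0,0,0],
  [-1,0,0,0,0,0,0],
  [-1,0,0,0,0,0,0],
])

```text
time: 16.5
tool_pos: [648.5, 170.2, 227.0]
tcp_rot: [179.9, -0.4, 166.5]
ft_force: [0.7, -0.2, -0.5]
finger_gap: 0.2
grip_force: 0.0
```

```bash
python3 - <<'E'
from bench import r
from h import *
go(r.sense(),[8,128,67],0)
S={n:r.snapshot(n) for n in("side","top")};s=S["side"]
cv2.imwrite("pics/s8.png",cv2.resize(s["color"][120:290,240:390],None,fx=3.4,fy=3.4,interpolation=cv2.INTER_CUBIC))
h=cv2.cvtColor(s["color"],cv2.COLOR_BGR2HSV);w=cloud(s)
m=((h[...,0]<6)|(h[...,0]>174))&(h[...,1]>150)&(h[...,2]>100);m[:125]=0;m[250:]=0;m[:,:300]=0;m[:,380:]=0
print("ball",np.argwhere(m).mean(0)[::-1],w2r(np.nanmedian(w[m],0)).round(1))
y=(h[...,0]>12)&(h[...,0]<28)&(h[...,1]>150)&(h[...,2]>100);y[:160]=0;y[190:]=0;y[:,:300]=0;y[:,355:]=0
p=(w[y]-O)@RR;p=p[~np.isnan(p[:,0])]
for a in range(-50,60,15):
    k=p[(p[:,0]>=a)&(p[:,0]<a+15)]
    if len(k):print(a,np.median(k,0).round(1),k[:,2].max().round(1))
m=((h[...,0]>95)&(h[...,0]<=107)&(h[...,1]>120)&(h[...,2]>100)).astype(np.uint8);m[:162]=0;m[220:]=0;m[:,:305]=0;m[:,340:]=0
c,l,st,ce=cv2.connectedComponentsWithStats(m)
for i in range(1,c):
    if st[i,4]>=50:print(st[i].tolist(),ce[i].round(1),w2r(np.nanmedian(w[l==i],0)).round(1))
E
```

```text
at rack [  8.8 127.8 227. ] world [648.5 170.2 227. ] rot [179.9  -0.4 166.5] t 16.5 gap 0.199118918892433 F [ 0.7 -0.2 -0.5] q [ 10.  19.  73.   0.  89. -66.]
shift [ -0.4  -0.2 160. ] turn/5deg [ 0.03 -0.09  0.01]
ball [350.91428571 179.82857143] [ 64.3 115.2  66.5]
-50 [-41.  119.4  67.4] 70.9
-35 [-27.6 117.9  65.6] 68.3
-20 [-12.7 117.3  66. ] 69.6
-5 [ -4.9 117.2  68.2] 68.2
10 [ 23.3 119.9  67. ] 68.2
25 [ 32.8 117.6  65.5] 69.2
40 [ 54.6 117.4  65. ] 69.0
[324, 164, 10, 14, 100] [328.6 171.6] [ 19.8  58.5 118.7]
[312, 181, 10, 15, 110] [316.6 189.2] [  7.8 -16.3 119.1]
[309, 203, 12, 17, 138] [314.4 212.1] [ 18.8 -95.  119.2]
```

View pics/s8.png

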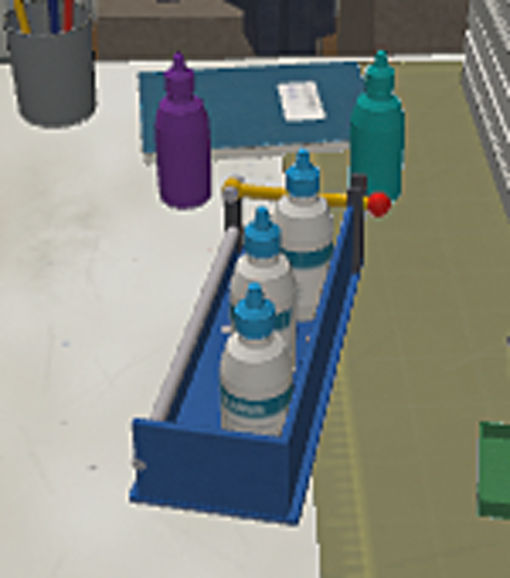

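The bar is level along its length (surface z about 65–68 from hinge to catch, ball at (378,204)), and it pushed back against the stop. All three bottles stand and the robot is clear, so I'm handing in.

```bash
python3 -c "
from bench import r
print(r.hand_in())"
```

```text
the job is handed in; nothing more can be done
None
```

The tipped bottle stands upright in its gap, its neighbours moved no more than about 1 mm in the camera measurements, and the gate arm rests level in its catch; handed in at about 16.5 s with the robot clear (no verdict was returned).

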